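# Hold the autosampler's vial clamp open at its index tab

### The arm

A 6-joint arm with a two-finger parallel gripper is mounted at the origin on the work surface. World frame = base frame: x ahead of the robot, y to its left, z up, the work surface at z = 0. Lengths are in m, angles in degrees, forces in N, time in s.
With the tool pointing down it reaches from about 0.3 to 0.75 m from the base axis. Payload 8.5 kg.
Tool frame: the origin (TCP) lies midway between the tips of the shut fingers; the grasp point (between the pads) lies 19 mm behind it; y points along the fingers, z is the direction in which the jaws open and shut, and the axes are right-handed (so a half turn about y gives the same grasp; the last joint's range is limited). The gripper opens to 85 mm and grips with 20 to 120 N. Pads are 22 mm wide; open, the fingers measure 114 mm over their backs; the gripper's body (76 mm by 85 mm) begins 54 mm behind the grasp point. The pads swing forward as they close: fully open they stand 13 mm farther back than shut.
Start: joints at [58.081, 21.807, 74.336, -0, 83.858, -12.336], TCP at [0.184, 0.518, 0.231] pointing down, gripper open.
Joint ranges: [-178.18, 178.18], [-50.72, 133.34], [12.68, 142.11], [-81.47, 261.47], [9.98, 163.14], [-165.26, 165.26]. Speed limits (degrees/s): [136.94, 136.94, 180, 180, 180, 180].

### API

Orientations are given as a 3x3 rotation matrix whose columns are the frame's x, y, z axes.
In Python, from rig import status, imaging, job gives the robot as it stands. The module is installed in compiled form; this text tells all that it offers.
- The arm moves only by the tool jog_arm, never from a script. Its argument "rows" is a list of rows, each an object of numbers: "hand": the opening, from 0 (shut) to 1 (fully open); "dx", "dy", "dz": the shift along the tool's x, y, z in cm; "ax", "ay", "az": the turn, a rotation vector about the tool's x, y, z in degrees. In form: [{"hand": .., "dx": .., "dy": .., "dz": .., "ax": .., "ay": .., "az": ..}, ...]. A call has exactly 5 rows; each row shifts and turns the commanded pose from where the row before left it, along the tool's axes as they then stand; what a row does not reach is not made up. A row lasts 1/12 s, in which the tool goes at most 41.7 mm and 7.16 degrees, less where a joint would pass 70% of its speed; a pose out of reach is approached as far as the arm can. A call is refused whole if a number of a shift passes 4.17 or a number of a turn 7.16, either way. A call with a gripper value outside its range is refused whole. The fingers move at their own pace and stop on an object; "newtons" is the grip in N (left out, the last holds). Time passes only in rows, so rows that do not move let the fingers close, or fill a call up. It gives the time, the measured TCP pose, the force and the opening at its end, in the units of the state.
- status.observe(): the state, without advancing time (a new reading comes with each control period).
- imaging.get_image(name): name is "scene" or "top"; returns the picture (480x640x3 uint8, red, green, blue); there is no depth.
- imaging.camera_model(name): a dict with "K" (3x3 intrinsics, pixels), "position" and "rotation" of the camera in the world. Camera axes: x right, y down, z forward; pixel columns grow to the right and rows downward; lengths in m; the calibration is good to about 2 mm. A picture is of the moment at which its call begins. camera_model takes no time and is no camera call.
- job.close_job(): hands the job in, once; it reports no verdict.
The state is a dict: "time_s": time; "q": joint angles; "qvel": joint speeds; "joint_efforts": joint torques, N m; "position": TCP position; "tool_rot": TCP orientation; "ft_force": force on the tool from outside, world axes, zero at the start; "wrist_torque": the same for the moment, N m; "grip_width": finger opening in m.
Only numpy, scipy, OpenCV 4.12 (cv2) and the standard library are available. Lean on these libraries where they do the work, as an engineer would, in place of code of your own. Each camera call takes 0.05 s, during which the arm holds its last target.

### The job

Pull the autosampler's sample drawer all the way out by its bar handle. Then take the upright grip of the spring-loaded vial clamp inside it, pull the clamp sideways away from the vial rack until its pointer stands opposite the index tab, and finish while still holding it there, since it springs back when let go. Leave the index tab and everything standing around undisturbed.

Things in the scene. Friction and masses are not known exactly. Their poses are not given: they have to be found in the camera images.
- sampler: The autosampler: a low off-white instrument, 320 (x) x 340 (y) x 150 mm high, fixed to the bench; two boxes up to 45 mm high are stuck on its top, 85 mm or more behind the front. Origin on the bench plane under the middle of its front edge, 10 mm in front of the housing and 5 mm behind the face of the shut drawer; its -x axis points out of its front, the way the drawer comes out, z up. Drawer, clamp and tab axes are parallel to these.
- sample_drawer (a joint): The drawer's extension in m: 0 shut, 0.17 at its stop (all the way out); it may start a little open. Slides along the sampler's -x with about 2.5 N of friction and stays where it is left. Grey front panel; side walls reach 107 mm above the bench, the panel 133 mm.
- drawer_handle (a point): Centre of the drawer's steel bar handle: a horizontal round bar 10 mm thick, 110 mm long along the sampler's y, 45 mm in front of the panel face, 115 mm above the bench and 35 mm below the sampler's top. Free below and above; carried by the drawer.
- clamp: Steel vial clamp in the drawer, reached from above. Origin at the centre of its upright grip: a plate 30 mm along x, 12 along y, 94 to 128 mm above the bench, on a 36 x 34 mm carriage. It slides along the sampler's +y, from 0 (at rest against the rack) to a stop at 62 mm; a spring pulls it back with 3.6 N at 0, rising 1.2 N per 10 mm. At rest the grip is 135 mm behind the handle bar, 35 mm to +y.
- clamp_pointer (a point): Tip of the clamp's black pointer, 4 mm wide, which sticks out of the carriage on the -x side, in line with the middle of the grip (same y, 30 mm to -x), 89 mm above the bench. It moves with the clamp.
- clamp_jaw (a point): Middle of the clamp's jaw plate: 100 mm along x, 8 mm thick, top 103 mm above the bench, 66 mm to the -y side of the grip. It moves with the clamp and at rest presses on the grey vial rack (vials to 109 mm above the bench) farther to -y.
- index_tab: The mark: a small black tab, 16 mm along x, 14 along y, 14 high (top 95 mm above the bench), with a steel screw on top, on the scale rail in the drawer just in front of (-x) the pointer. Origin 86 mm above the bench, in its middle. Screwed tight 25 to 45 mm to the +y side of the pointer's rest position. The pointer is at the mark when it and the tab have the same y in the sampler's frame, within the tab's width.
- petri_dish: Bystander: flat white dish, 90 mm across, 16 mm high, on the bench in front of the sampler (the drawer passes well above it); origin at the centre of its underside.
- amber_bottle: Bystander: brown bottle, 84 mm across, 190 mm high; origin at the centre of its underside.
- wash_bottle: Bystander: white bottle, 62 mm across, 150 mm high; origin at the centre of its underside.
- flask: Bystander: conical glass flask, 80 mm across, 123 mm high; origin at the centre of its underside.
- beaker: Bystander: glass beaker, 64 mm across, 85 mm high; origin at the centre of its underside.
- logbook: Bystander: green book, 150 x 210 x 14 mm, lying; origin at the centre of its underside.

How it is judged:
By the outcome, as a careful person would: the job done as asked, in the order asked, and still so for the second after the job is handed in, while the arm keeps its last pose, push and grip.
It also fails if it takes over 40 s, if anything falls off the work surface, if the arm or the gripper's body presses on something with over 40 N, if the wrist force passes 120 N, or if a joint passes its speed limit or range.

## Working session

There is one attempt and no reset: what is moved stays moved. The work goes in short steps, Python scripts to look and compute and a tool call to move; the robot and the scene stay as the last step left them, time stands still between calls to the robot, and variables do not carry over. Pictures are saved under pics/ and viewed, and the job is handed in when it is done.

Besides the shell and the picture viewer there is one more tool, called after "Request:" in YAML: its name, and indented under it one key for each argument. jog_arm: Moves the arm, as the interface text tells. Its arguments: {"type":"object","properties":{"rows":{"type":"array"},"newtons":{"type":"number"}},"required":["rows"]}

```bash
mkdir -p pics; python3 - <<'E'
from rig import status, imaging
import cv2
s=status.observe()
for k,v in s.items(): print(k,v)
for n in("scene","top"):
    im=imaging.get_image(n); cv2.imwrite(f"pics/{n}0.png",im[:,:,::-1]); print(imaging.camera_model(n))
E
```

```text
time_s 0.0
q [ 5.80808929e+01  2.18426792e+01  7.43851647e+01  7.74615064e-04
  8.38600801e+01 -1.23338522e+01]
qvel [-0.09563559  0.04064024 -0.0365808   0.03724095  0.0323028  -0.07180856]
joint_efforts [-1.01425099e-03 -4.48448610e+01 -2.31269217e+01 -2.98339055e-04
  4.86839490e-03  1.87449024e-05]
position [0.1841838  0.51792459 0.23069354]
tool_rot [[ 9.42143122e-01 -8.22765629e-04  3.35209877e-01]
 [-3.35210713e-01 -1.29542257e-03  9.42142293e-01]
 [-3.40923856e-04 -9.99998822e-01 -1.49627332e-03]]
ft_force [-0.24055964 -0.42132065  0.30468044]
wrist_torque [-0.0224911   0.05236864  0.01669117]
grip_width 0.08508080462307711
{'K': array([[490.64901314,   0.        , 315.63126277],
       [  0.        , 490.64901314, 240.54875281],
       [  0.        ,   0.        ,   1.        ]]), 'position': array([ 1.05309406, -0.29316128,  1.04956476]), 'rotation': array([[ 0.51005367,  0.72299658, -0.46596266],
       [ 0.86008241, -0.43510515,  0.26634893],
       [-0.01017339, -0.53661854, -0.84376362]])}
{'K': array([[510.17906232,   0.        , 322.10277045],
       [  0.        , 510.17906232, 237.52297531],
       [  0.        ,   0.        ,   1.        ]]), 'position': array([0.28514474, 0.0035471 , 1.2662882 ]), 'rotation': array([[-1.27659326e-02, -9.81226992e-01,  1.92433422e-01],
       [-9.99918383e-01,  1.24294978e-02, -2.95547392e-03],
       [ 5.08139981e-04, -1.92455446e-01, -9.81305581e-01]])}
```

View pics/scene0.png

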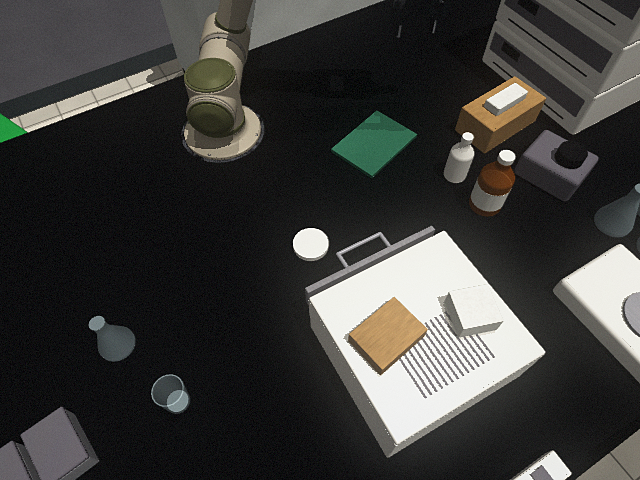

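View pics/top0.png

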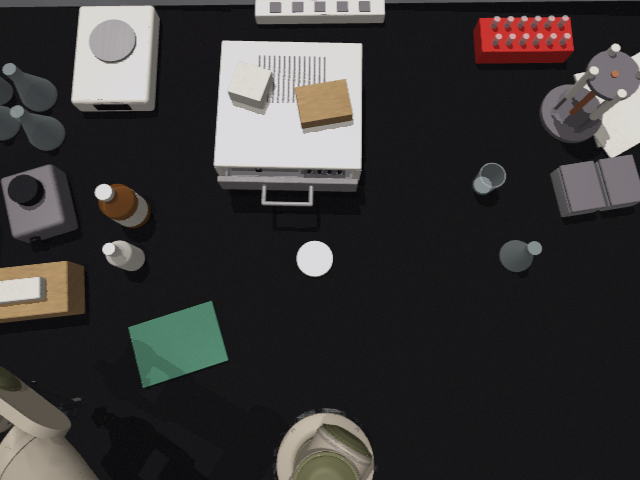

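```bash
cat > h.py <<'E'
import numpy as np, cv2
from rig import status, imaging
def ray(n,uv):
    m=imaging.camera_model(n); d=m["rotation"]@np.linalg.inv(m["K"])@np.array([uv[0],uv[1],1.]); return m["position"],d
def plane(n,uv,z):
    p,d=ray(n,uv); return p+d*(z-p[2])/d[2]
def proj(n,P):
    m=imaging.camera_model(n); c=m["rotation"].T@(np.array(P)-m["position"]); c=m["K"]@c; return c[:2]/c[2]
def tri(a,b):
    p,d=ray("top",a); q,e=ray("scene",b); d/=np.linalg.norm(d); e/=np.linalg.norm(e)
    t=np.linalg.lstsq(np.c_[d,-e],q-p,rcond=None)[0]; A=p+t[0]*d;B=q+t[1]*e
    return (A+B)/2,np.linalg.norm(A-B)
def crop(im,x0,y0,w,h,k,f):
    cv2.imwrite(f,cv2.resize(im[y0:y0+h,x0:x0+w,::-1],None,fx=k,fy=k,interpolation=cv2.INTER_CUBIC))
E
python3 - <<'E'
from h import *
a=cv2.imread("pics/top0.png")[:,:,::-1]; b=cv2.imread("pics/scene0.png")[:,:,::-1]
crop(a,205,150,170,80,4.5,"pics/t0c.png"); crop(b,290,220,160,120,5,"pics/s0c.png")
E
```

```text
(no output)
```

View pics/t0c.png

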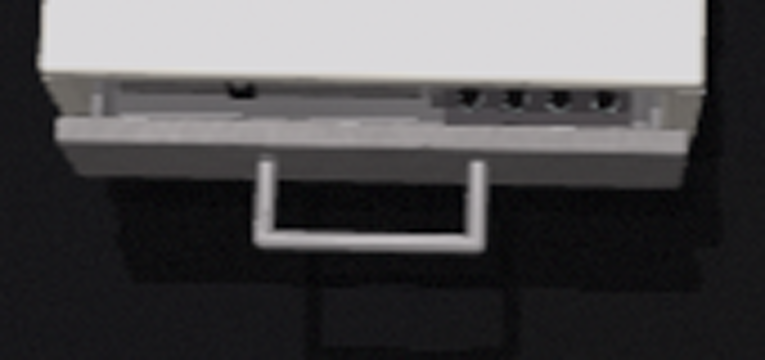

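View pics/s0c.png

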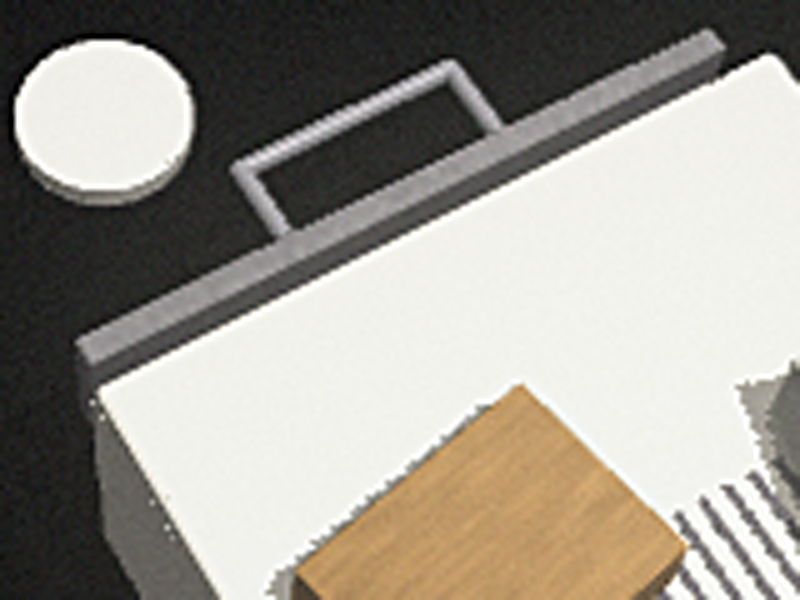

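```bash
python3 - <<'E'
from h import *
np.set_printoptions(precision=4,suppress=True)
T=lambda u,v:((u+.5)/4.5-.5+205,(v+.5)/4.5-.5+150)
S=lambda u,v:((u+.5)/5-.5+290,(v+.5)/5-.5+220)
def both(nm,t,s,z):
    print(nm,"top",plane("top",T(*t),z)[:2],"scene",plane("scene",S(*s),z)[:2],"tri",tri(T(*t),S(*s)))
both("hL",(262,242),(455,66),.115)
both("hR",(481,244),(240,168),.115)
both("cL",(42,72),(772,55),.15)
both("cR",(704,88),(98,388),.15)
a=plane("top",T(42,72),.15)-plane("top",T(704,88),.15); print("yaw top",np.degrees(np.arctan2(-a[0],a[1])),np.linalg.norm(a))
a=plane("scene",S(772,55),.15)-plane("scene",S(98,388),.15); print("yaw sc",np.degrees(np.arctan2(-a[0],a[1])),np.linalg.norm(a))
E
```

```text
hL top [0.5937 0.1371] scene [0.5953 0.1393] tri (array([0.5945, 0.1384, 0.1142]), np.float64(0.002526038098863885))
hR top [0.5912 0.0238] scene [0.5908 0.0267] tri (array([0.5912, 0.0249, 0.1168]), np.float64(0.0024786099845085737))
cL top [0.6752 0.246 ] scene [0.6793 0.2454] tri (array([0.6772, 0.2476, 0.1453]), np.float64(0.0011834613186028483))
cR top [ 0.6624 -0.091 ] scene [ 0.6665 -0.0897] tri (array([ 0.6643, -0.0901,  0.146 ]), np.float64(0.0027917081762303553))
yaw top -2.171016419567593 0.33729818455035304
yaw sc -2.1882911121079354 0.33529071556416024
```

Request:
jog_arm:
  rows:
    - {"hand":0.4,"ay":6.6}
    - {"hand":0.4,"ay":6.6}
    - {"hand":0.4,"ay":6.6}
    - {"hand":0.4,"ay":6.6}
    - {"hand":0.4,"ay":6.6}
  newtons: 60

```text
invalid input at $.rows[0]: expected keys hand, dx, dy, dz, ax, ay, az
```

Request:
jog_arm:
  rows:
    - {"hand":0.4,"ay":6.6}
    - {"hand":0.4,"ay":6.6}
    - {"hand":0.4,"ay":6.6}
    - {"hand":0.4,"ay":6.6}
    - {"hand":0.4,"ay":6.6}

```text
invalid input at $.rows[0]: expected keys hand, dx, dy, dz, ax, ay, az
```

Request:
jog_arm:
  rows:
    - {"hand":0.4,"ay":6.6}
    - {"hand":0.4,"dx":1.8,"dz":1.8}
    - {"hand":0.4,"dx":2.2,"dz":2.2}
    - {"hand":0.4,"dx":2.2,"dz":2.2}
    - {"hand":0.4,"dx":2.2,"dz":2.2}

```text
invalid input at $.rows[0]: expected keys hand, dx, dy, dz, ax, ay, az
```

All keys are required; I'll write them out.

Request:
jog_arm:
  rows:
    - {"hand":0.4,"dx":0,"dy":0,"dz":0,"ax":0,"ay":6.6,"az":0}
    - {"hand":0.4,"dx":0,"dy":0,"dz":0,"ax":0,"ay":6.6,"az":0}
    - {"hand":0.4,"dx":0,"dy":0,"dz":0,"ax":0,"ay":6.6,"az":0}
    - {"hand":0.4,"dx":0,"dy":0,"dz":0,"ax":0,"ay":6.6,"az":0}
    - {"hand":0.4,"dx":0,"dy":0,"dz":0,"ax":0,"ay":6.6,"az":0}
  newtons: 60

```text
time_s: 0.52
position: [0.1842, 0.518, 0.231]
tool_rot: [[0.603, -0.0, 0.798], [-0.798, -0.001, 0.603], [0.0, -1.0, -0.001]]
ft_force: [-0.3, 0.5, -0.9]
grip_width: 0.0345
```

Request:
jog_arm:
  rows:
    - {"hand":0.4,"dx":0,"dy":0,"dz":0,"ax":0,"ay":6.6,"az":0}
    - {"hand":0.4,"dx":0,"dy":0,"dz":0,"ax":0,"ay":6.6,"az":0}
    - {"hand":0.4,"dx":0,"dy":0,"dz":0,"ax":0,"ay":6.6,"az":0}
    - {"hand":0.4,"dx":0,"dy":0,"dz":0,"ax":0,"ay":6.6,"az":0}
    - {"hand":0.4,"dx":0,"dy":0,"dz":0,"ax":0,"ay":6.6,"az":0}

```text
time_s: 0.93
position: [0.1842, 0.518, 0.2309]
tool_rot: [[0.071, -0.0, 0.997], [-0.997, -0.001, 0.071], [0.001, -1.0, -0.001]]
ft_force: [-0.2, 0.6, -0.0]
grip_width: 0.034
```

Request:
jog_arm:
  rows:
    - {"hand":0.4,"dx":0,"dy":0,"dz":0,"ax":0,"ay":6.6,"az":0}
    - {"hand":0.4,"dx":1.8,"dy":0,"dz":1.8,"ax":0,"ay":0,"az":0}
    - {"hand":0.4,"dx":2.2,"dy":0,"dz":2.2,"ax":0,"ay":0,"az":0}
    - {"hand":0.4,"dx":2.2,"dy":0,"dz":2.2,"ax":0,"ay":0,"az":0}
    - {"hand":0.4,"dx":2.2,"dy":0,"dz":2.2,"ax":0,"ay":0,"az":0}

```text
time_s: 1.35
position: [0.2655, 0.4299, 0.231]
tool_rot: [[-0.037, -0.001, 0.999], [-0.999, -0.001, -0.037], [0.001, -1.0, -0.001]]
ft_force: [1.6, 1.1, -0.7]
grip_width: 0.034
```

Request:
jog_arm:
  rows:
    - {"hand":0.4,"dx":2.3,"dy":0,"dz":2.3,"ax":0,"ay":0,"az":0}
    - {"hand":0.4,"dx":2.3,"dy":0,"dz":2.3,"ax":0,"ay":0,"az":0}
    - {"hand":0.4,"dx":2.3,"dy":0,"dz":2.3,"ax":0,"ay":0,"az":0}
    - {"hand":0.4,"dx":2.3,"dy":0,"dz":2.3,"ax":0,"ay":0,"az":0}
    - {"hand":0.4,"dx":2.3,"dy":0,"dz":2.3,"ax":0,"ay":0,"az":0}

```text
time_s: 1.77
position: [0.3763, 0.3103, 0.2311]
tool_rot: [[-0.038, -0.0, 0.999], [-0.999, -0.0, -0.038], [0.0, -1.0, -0.0]]
ft_force: [0.5, 0.5, 0.2]
grip_width: 0.034
```

Request:
jog_arm:
  rows:
    - {"hand":0.4,"dx":2.3,"dy":0,"dz":2.3,"ax":0,"ay":0,"az":0}
    - {"hand":0.4,"dx":2.3,"dy":0,"dz":2.3,"ax":0,"ay":0,"az":0}
    - {"hand":0.4,"dx":2.3,"dy":0,"dz":2.3,"ax":0,"ay":0,"az":0}
    - {"hand":0.4,"dx":2.3,"dy":0,"dz":2.3,"ax":0,"ay":0,"az":0}
    - {"hand":0.4,"dx":2.3,"dy":0,"dz":2.3,"ax":0,"ay":0,"az":0}

```text
time_s: 2.18
position: [0.4869, 0.191, 0.2311]
tool_rot: [[-0.038, -0.001, 0.999], [-0.999, -0.0, -0.038], [0.0, -1.0, -0.001]]
ft_force: [-0.3, 0.5, 0.4]
grip_width: 0.0342
```

Request:
jog_arm:
  rows:
    - {"hand":0.4,"dx":2.3,"dy":0,"dz":2.3,"ax":0,"ay":0,"az":0}
    - {"hand":0.4,"dx":2.3,"dy":0,"dz":2.3,"ax":0,"ay":0,"az":0}
    - {"hand":0.4,"dx":2.3,"dy":0,"dz":2.3,"ax":0,"ay":0,"az":0}
    - {"hand":0.4,"dx":2.3,"dy":0,"dz":2.3,"ax":0,"ay":0,"az":0}
    - {"hand":0.4,"dx":1.5,"dy":0,"dz":1.9,"ax":0,"ay":0,"az":0}

```text
time_s: 2.6
position: [0.5941, 0.079, 0.2308]
tool_rot: [[-0.04, -0.001, 0.999], [-0.999, -0.0, -0.04], [0.0, -1.0, -0.001]]
ft_force: [-0.9, 0.6, -0.4]
grip_width: 0.034
```

```bash
python3 - <<'E'
from h import *
for n in("scene","top"):
    im=imaging.get_image(n); cv2.imwrite(f"pics/{n}1.png",im[:,:,::-1])
s=status.observe(); print(s["time_s"],s["position"],s["tool_rot"][:,2],s["q"])
a=cv2.imread("pics/top1.png")[:,:,::-1]; b=cv2.imread("pics/scene1.png")[:,:,::-1]
crop(a,205,130,170,100,4.5,"pics/t1c.png"); crop(b,290,150,160,120,5,"pics/s1c.png")
E
```

```text
2.7 [0.59479136 0.07860448 0.23004913] [ 9.99133754e-01 -4.16022803e-02 -9.96417766e-04] [-3.75391650e+00  2.69815010e+01  6.60136883e+01 -2.72663494e-02
  8.70612668e+01 -1.36819371e+00]
```

View pics/s1c.png

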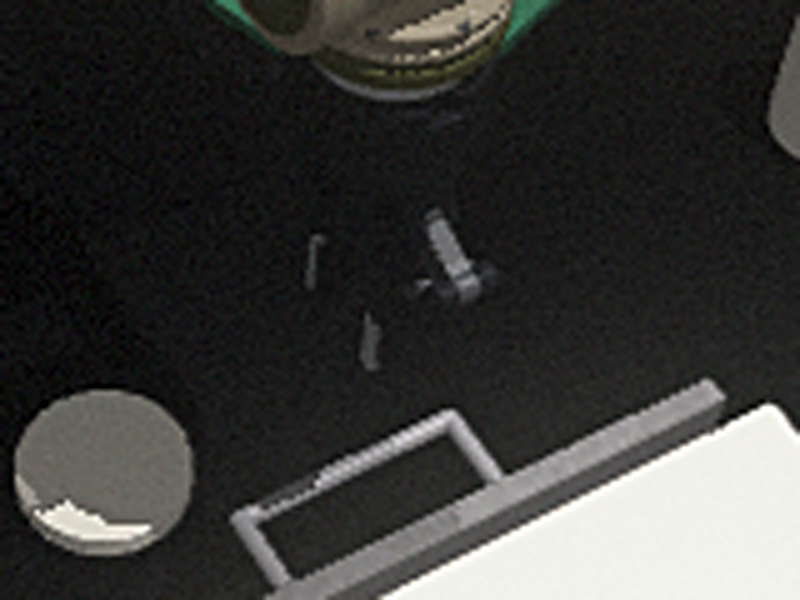

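View pics/top1.png

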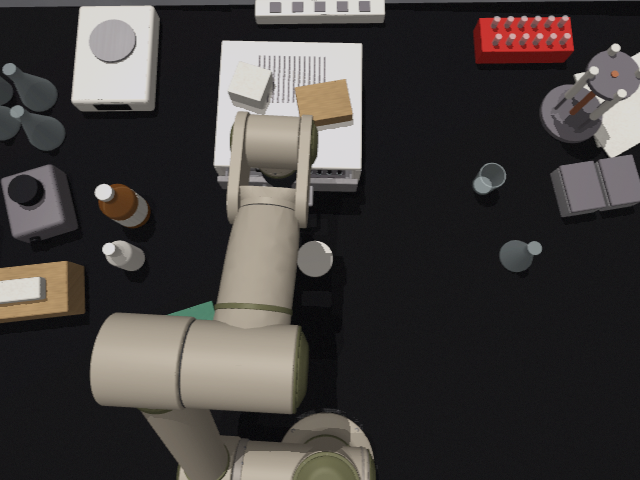

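Request:
jog_arm:
  rows:
    - {"hand":0.4,"dx":0,"dy":2,"dz":-0.2,"ax":0,"ay":0,"az":0}
    - {"hand":0.4,"dx":0,"dy":2,"dz":0,"ax":0,"ay":0,"az":0}
    - {"hand":0.4,"dx":0,"dy":2,"dz":0,"ax":0,"ay":0,"az":0}
    - {"hand":0.4,"dx":0,"dy":2,"dz":0,"ax":0,"ay":0,"az":0}
    - {"hand":0.4,"dx":0,"dy":1.5,"dz":0,"ax":0,"ay":0,"az":0}

```text
time_s: 3.12
position: [0.5897, 0.0822, 0.1346]
tool_rot: [[-0.037, -0.002, 0.999], [-0.999, 0.0, -0.037], [-0.0, -1.0, -0.002]]
ft_force: [0.6, -0.6, -0.8]
grip_width: 0.0343
```

Request:
jog_arm:
  rows:
    - {"hand":0.4,"dx":0,"dy":1,"dz":0,"ax":0,"ay":0,"az":0}
    - {"hand":0.4,"dx":0,"dy":1,"dz":0,"ax":0,"ay":0,"az":0}
    - {"hand":0.4,"dx":0,"dy":1,"dz":0,"ax":0,"ay":0,"az":0}
    - {"hand":0.4,"dx":0,"dy":0.9,"dz":0,"ax":0,"ay":0,"az":0}
    - {"hand":0.4,"dx":0,"dy":0,"dz":0,"ax":0,"ay":0,"az":0}

```text
time_s: 3.53
position: [0.5903, 0.0815, 0.0957]
tool_rot: [[-0.038, -0.003, 0.999], [-0.999, 0.0, -0.038], [-0.0, -1.0, -0.003]]
ft_force: [-0.6, -0.3, -0.6]
grip_width: 0.034
```

Request:
jog_arm:
  rows:
    - {"hand":0,"dx":0,"dy":0,"dz":0.2,"ax":0,"ay":0,"az":0}
    - {"hand":0,"dx":0,"dy":0,"dz":0,"ax":0,"ay":0,"az":0}
    - {"hand":0,"dx":0,"dy":0,"dz":0,"ax":0,"ay":0,"az":0}
    - {"hand":0,"dx":0,"dy":0,"dz":0,"ax":0,"ay":0,"az":0}
    - {"hand":0,"dx":0,"dy":0,"dz":0,"ax":0,"ay":0,"az":0}
  newtons: 50

```text
time_s: 3.95
position: [0.5937, 0.0812, 0.0981]
tool_rot: [[-0.038, 0.002, 0.999], [-0.999, -0.0, -0.038], [-0.0, -1.0, 0.002]]
ft_force: [2.0, 1.1, 2.4]
grip_width: 0.0079
```

Request:
jog_arm:
  rows:
    - {"hand":0,"dx":0,"dy":0,"dz":-0.5,"ax":0,"ay":0,"az":0}
    - {"hand":0,"dx":0,"dy":0,"dz":-1,"ax":0,"ay":0,"az":0}
    - {"hand":0,"dx":0,"dy":0,"dz":-1,"ax":0,"ay":0,"az":0}
    - {"hand":0,"dx":0,"dy":0,"dz":-1,"ax":0,"ay":0,"az":0}
    - {"hand":0,"dx":0,"dy":0,"dz":-1,"ax":0,"ay":0,"az":0}

```text
time_s: 4.37
position: [0.5482, 0.0828, 0.0981]
tool_rot: [[-0.038, 0.003, 0.999], [-0.999, -0.001, -0.038], [0.0, -1.0, 0.003]]
ft_force: [3.3, -0.7, 2.0]
grip_width: 0.0079
```

Request:
jog_arm:
  rows:
    - {"hand":0,"dx":0,"dy":0,"dz":-1,"ax":0,"ay":0,"az":0}
    - {"hand":0,"dx":0,"dy":0,"dz":-1,"ax":0,"ay":0,"az":0}
    - {"hand":0,"dx":0,"dy":0,"dz":-1,"ax":0,"ay":0,"az":0}
    - {"hand":0,"dx":0,"dy":0,"dz":-1,"ax":0,"ay":0,"az":0}
    - {"hand":0,"dx":0,"dy":0,"dz":-1,"ax":0,"ay":0,"az":0}

```text
time_s: 4.78
position: [0.4982, 0.0845, 0.098]
tool_rot: [[-0.038, 0.003, 0.999], [-0.999, -0.001, -0.038], [0.001, -1.0, 0.003]]
ft_force: [3.5, -2.7, 3.6]
grip_width: 0.0079
```

Request:
jog_arm:
  rows:
    - {"hand":0,"dx":0,"dy":0,"dz":-1,"ax":0,"ay":0,"az":0}
    - {"hand":0,"dx":0,"dy":0,"dz":-1,"ax":0,"ay":0,"az":0}
    - {"hand":0,"dx":0,"dy":0,"dz":-1,"ax":0,"ay":0,"az":0}
    - {"hand":0,"dx":0,"dy":0,"dz":-0.8,"ax":0,"ay":0,"az":0}
    - {"hand":0,"dx":0,"dy":0,"dz":-0.5,"ax":0,"ay":0,"az":0}

```text
time_s: 5.2
position: [0.4548, 0.0859, 0.098]
tool_rot: [[-0.038, 0.002, 0.999], [-0.999, -0.001, -0.038], [0.001, -1.0, 0.002]]
ft_force: [2.6, -4.5, 3.0]
grip_width: 0.0079
```

Request:
jog_arm:
  rows:
    - {"hand":0,"dx":0,"dy":0,"dz":-0.2,"ax":0,"ay":0,"az":0}
    - {"hand":0,"dx":0,"dy":0,"dz":-0.2,"ax":0,"ay":0,"az":0}
    - {"hand":0,"dx":0,"dy":0,"dz":-0.2,"ax":0,"ay":0,"az":0}
    - {"hand":0,"dx":0,"dy":0,"dz":-0.2,"ax":0,"ay":0,"az":0}
    - {"hand":0,"dx":0,"dy":0,"dz":-0.2,"ax":0,"ay":0,"az":0}

```text
time_s: 5.62
position: [0.4456, 0.0862, 0.098]
tool_rot: [[-0.038, 0.002, 0.999], [-0.999, -0.002, -0.038], [0.001, -1.0, 0.002]]
ft_force: [2.7, -5.5, 4.3]
grip_width: 0.0081
```

Request:
jog_arm:
  rows:
    - {"hand":0,"dx":0,"dy":0,"dz":-0.15,"ax":0,"ay":0,"az":0}
    - {"hand":0,"dx":0,"dy":0,"dz":-0.15,"ax":0,"ay":0,"az":0}
    - {"hand":0,"dx":0,"dy":0,"dz":-0.15,"ax":0,"ay":0,"az":0}
    - {"hand":0,"dx":0,"dy":0,"dz":-0.1,"ax":0,"ay":0,"az":0}
    - {"hand":0,"dx":0,"dy":0,"dz":-0.1,"ax":0,"ay":0,"az":0}

```text
time_s: 6.03
position: [0.4402, 0.0864, 0.0981]
tool_rot: [[-0.038, 0.005, 0.999], [-0.999, -0.002, -0.038], [0.001, -1.0, 0.005]]
ft_force: [10.5, -4.7, -2.7]
grip_width: 0.0081
```

Request:
jog_arm:
  rows:
    - {"hand":0,"dx":0,"dy":0,"dz":-0.1,"ax":0,"ay":0,"az":0}
    - {"hand":0,"dx":0,"dy":0,"dz":-0.1,"ax":0,"ay":0,"az":0}
    - {"hand":0,"dx":0,"dy":0,"dz":0,"ax":0,"ay":0,"az":0}
    - {"hand":0,"dx":0,"dy":0,"dz":0,"ax":0,"ay":0,"az":0}
    - {"hand":0,"dx":0,"dy":0,"dz":0,"ax":0,"ay":0,"az":0}

```text
time_s: 6.45
position: [0.4402, 0.0864, 0.0981]
tool_rot: [[-0.039, 0.009, 0.999], [-0.999, -0.001, -0.038], [0.001, -1.0, 0.009]]
ft_force: [15.0, -3.5, -7.2]
grip_width: 0.0077
```

Request:
jog_arm:
  rows:
    - {"hand":0.35,"dx":0,"dy":0,"dz":0,"ax":0,"ay":0,"az":0}
    - {"hand":0.35,"dx":0,"dy":0,"dz":0,"ax":0,"ay":0,"az":0}
    - {"hand":0.35,"dx":0,"dy":0,"dz":0.1,"ax":0,"ay":0,"az":0}
    - {"hand":0.35,"dx":0,"dy":-1,"dz":0.1,"ax":0,"ay":0,"az":0}
    - {"hand":0.35,"dx":0,"dy":-2,"dz":0,"ax":0,"ay":0,"az":0}

```text
time_s: 6.87
position: [0.437, 0.0873, 0.1261]
tool_rot: [[-0.038, -0.005, 0.999], [-0.999, 0.0, -0.038], [-0.0, -1.0, -0.005]]
ft_force: [0.6, -0.1, -0.0]
grip_width: 0.0298
```

Request:
jog_arm:
  rows:
    - {"hand":0.35,"dx":0,"dy":-2.5,"dz":0,"ax":0,"ay":0,"az":0}
    - {"hand":0.35,"dx":0,"dy":-3,"dz":0,"ax":0,"ay":0,"az":0}
    - {"hand":0.35,"dx":0,"dy":-3,"dz":0,"ax":0,"ay":0,"az":0}
    - {"hand":0.35,"dx":0,"dy":-3,"dz":0,"ax":0,"ay":0,"az":0}
    - {"hand":0.35,"dx":0,"dy":-2,"dz":0,"ax":0,"ay":0,"az":0}

```text
time_s: 7.28
position: [0.4383, 0.0874, 0.2649]
tool_rot: [[-0.038, 0.002, 0.999], [-0.999, -0.0, -0.038], [-0.0, -1.0, 0.002]]
ft_force: [0.5, 0.4, -0.1]
grip_width: 0.0297
```

```bash
python3 - <<'E'
from h import *
for n in("scene","top"):
    im=imaging.get_image(n); cv2.imwrite(f"pics/{n}2.png",im[:,:,::-1])
s=status.observe(); print(s["time_s"],s["position"],s["tool_rot"][:,2],s["q"])
E
```

```text
7.3833 [0.43915752 0.08730703 0.2651843 ] [ 0.99926991 -0.03781245  0.00546493] [-3.97398505e+00  9.81277701e+00  8.57739128e+01  7.21874723e-03
  8.41002619e+01 -1.80765725e+00]
```

View pics/scene2.png

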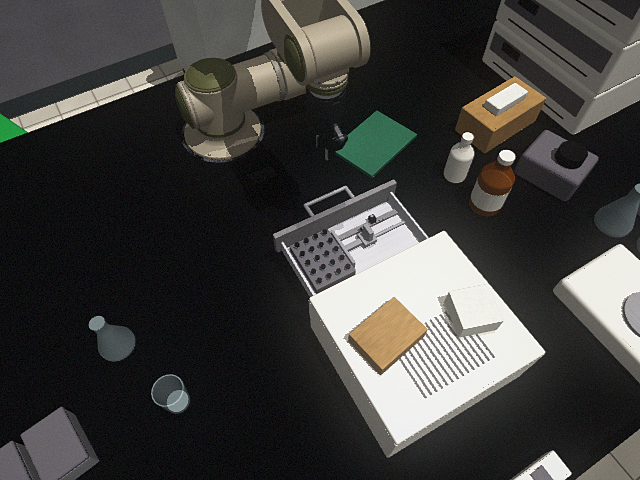

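View pics/top2.png

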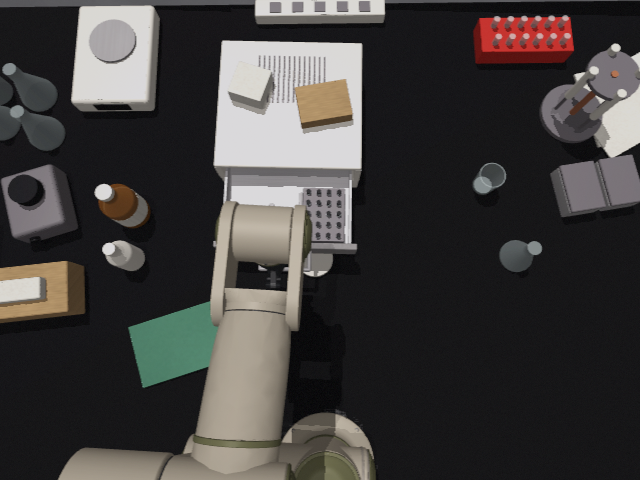

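```bash
python3 - <<'E'
from h import *
b=cv2.imread("pics/scene2.png")[:,:,::-1]
crop(b,330,190,100,75,8,"pics/s2c.png"); crop(b,265,175,160,120,5,"pics/s2d.png")
E
```

```text
(no output)
```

View pics/s2c.png

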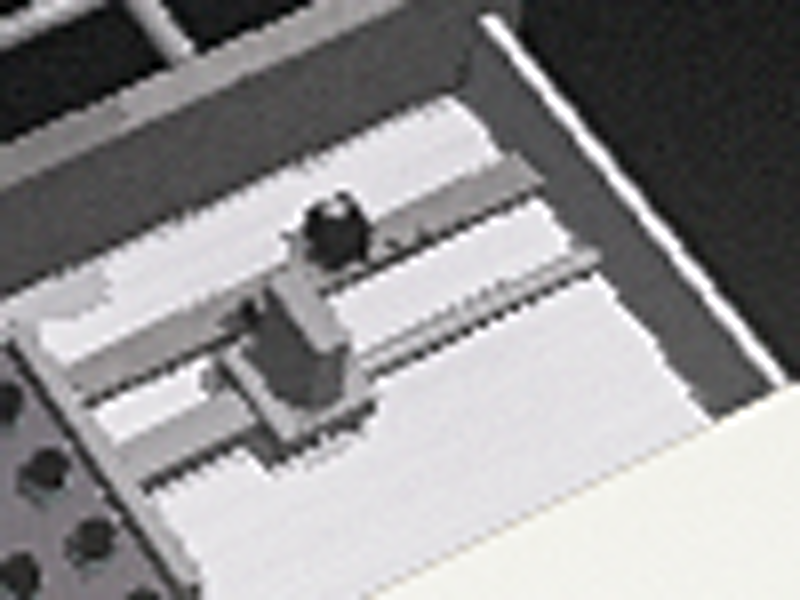

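View pics/s2d.png

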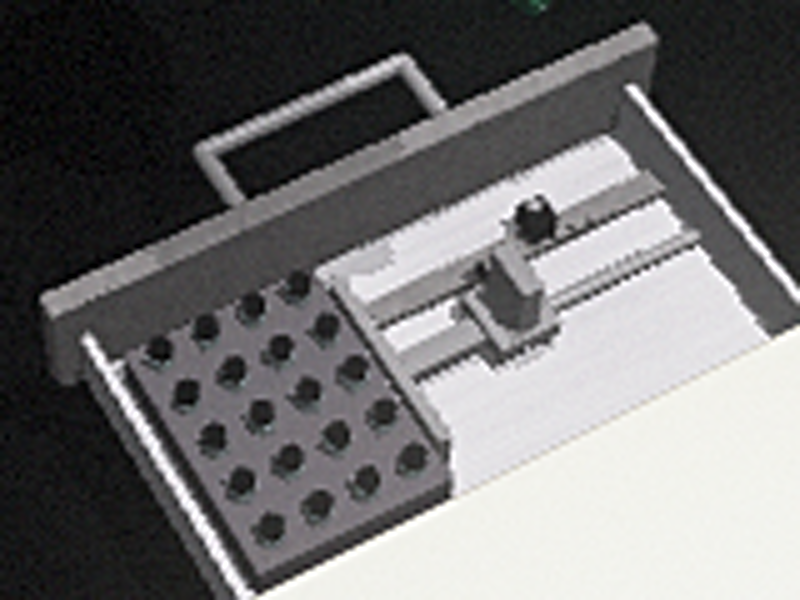

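Request:
jog_arm:
  rows:
    - {"hand":0.35,"dx":3.5,"dy":0,"dz":0,"ax":0,"ay":-7,"az":0}
    - {"hand":0.35,"dx":4,"dy":0,"dz":0,"ax":0,"ay":-7,"az":0}
    - {"hand":0.35,"dx":4,"dy":0,"dz":-1,"ax":0,"ay":-7,"az":0}
    - {"hand":0.35,"dx":4,"dy":0,"dz":-1,"ax":0,"ay":-7,"az":0}
    - {"hand":0.35,"dx":3,"dy":0,"dz":-1.5,"ax":0,"ay":-7,"az":0}

```text
time_s: 7.8
position: [0.4365, -0.0816, 0.2612]
tool_rot: [[0.483, -0.002, 0.875], [-0.875, 0.001, 0.483], [-0.002, -1.0, -0.001]]
ft_force: [0.3, 0.8, 0.1]
grip_width: 0.0297
```

```bash
python3 - <<'E'
from h import *
im=imaging.get_image("top"); cv2.imwrite("pics/top3.png",im[:,:,::-1])
s=status.observe(); print(s["time_s"],s["position"],s["tool_rot"][:,2],s["q"])
crop(im,205,165,170,120,4.5,"pics/t3c.png")
E
```

```text
7.85 [ 0.43649225 -0.08571124  0.26100933] [ 0.87085466  0.49153285 -0.00276221] [-26.3532895    9.88458739  86.38925052  -0.12143801  83.83008273
 -55.78160759]
```

View pics/t3c.png

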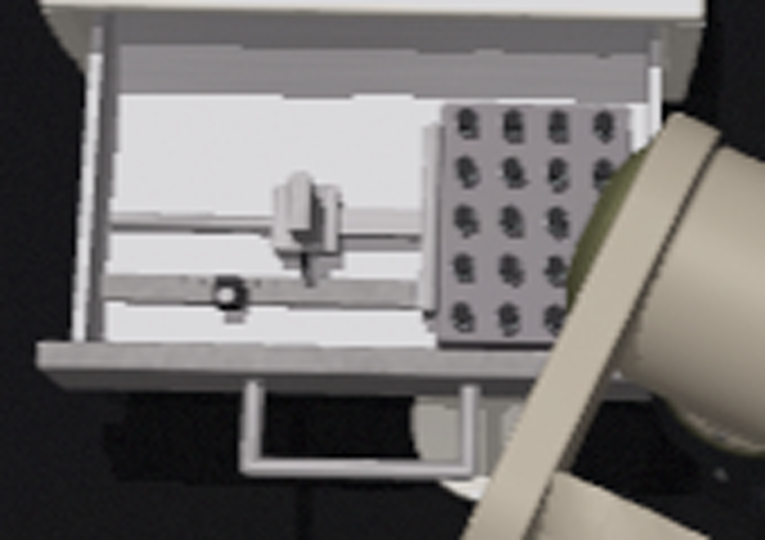

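```bash
python3 - <<'E'
from h import *
np.set_printoptions(precision=4,suppress=True)
im=cv2.imread("pics/top3.png")
crop(im[:,:,::-1],245,195,60,45,13,"pics/t3d.png")
T=lambda u,v:((u+.5)/4.5-.5+205,(v+.5)/4.5-.5+165)
S=lambda u,v:((u+.5)/5-.5+265,(v+.5)/5-.5+175)
S8=lambda u,v:((u+.5)/8-.5+330,(v+.5)/8-.5+190)
O=np.array([.661,.078]); 
yaw=np.radians(-2.18); R=np.array([[np.cos(yaw),np.sin(yaw)],[-np.sin(yaw),np.cos(yaw)]])
bar=None
def both(nm,t,s,z):
    a=plane("top",t,z)[:2];b=plane("scene",s,z)[:2]
    print(nm,"top",a,"sc",b,"tri",tri(t,s)[0],"samplerframe",R@(a-O),R@(b-O))
both("hL",T(247,467),S(405,63),.115)
both("hR",T(470,468),S(203,152),.115)
both("gripTop",T(298,206),S8(308,312),.128)
both("tab",T(229,292),S8(338,220),.095)
both("ptr",T(309,276),S8(240,318),.089)
E
```

```text
hL top [0.4412 0.1432] sc [0.4427 0.1422] tri [0.4414 0.1433 0.113 ] samplerframe [-0.2221  0.0568] [-0.2206  0.0559]
hR top [0.4393 0.0306] sc [0.4385 0.0316] tri [0.4392 0.0309 0.1163] samplerframe [-0.2197 -0.0558] [-0.2206 -0.0549]
gripTop top [0.5734 0.1171] sc [0.5776 0.1156] tri [0.5748 0.1178 0.1226] samplerframe [-0.089   0.0357] [-0.0847  0.0344]
tab top [0.536  0.1561] sc [0.5379 0.1562] tri [0.5366 0.1567 0.0929] samplerframe [-0.1279  0.0732] [-0.126   0.0735]
ptr top [0.5453 0.115 ] sc [0.549  0.1146] tri [0.5465 0.1159 0.0847] samplerframe [-0.117   0.0325] [-0.1133  0.0323]
```

View pics/t3d.png

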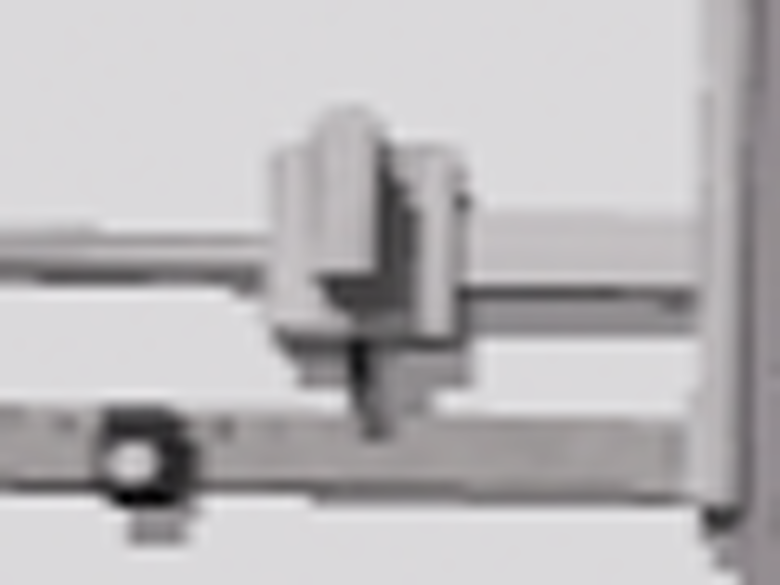

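Request:
jog_arm:
  rows:
    - {"hand":0.4,"dx":0,"dy":0,"dz":0,"ax":0,"ay":-7,"az":0}
    - {"hand":0.4,"dx":0,"dy":0,"dz":0,"ax":0,"ay":-7,"az":0}
    - {"hand":0.4,"dx":0,"dy":0,"dz":0,"ax":0,"ay":-7,"az":0}
    - {"hand":0.4,"dx":0,"dy":0,"dz":0,"ax":0,"ay":-7,"az":0}
    - {"hand":0.4,"dx":0,"dy":0,"dz":0,"ax":0,"ay":-7,"az":0}

```text
time_s: 8.27
position: [0.4365, -0.0797, 0.2612]
tool_rot: [[0.898, -0.002, 0.439], [-0.439, 0.001, 0.898], [-0.003, -1.0, 0.0]]
ft_force: [0.0, -0.6, -0.8]
grip_width: 0.034
```

Request:
jog_arm:
  rows:
    - {"hand":0.4,"dx":0,"dy":0,"dz":0,"ax":0,"ay":-7,"az":0}
    - {"hand":0.4,"dx":0,"dy":0,"dz":0,"ax":0,"ay":-6.5,"az":0}
    - {"hand":0.4,"dx":0,"dy":0,"dz":0,"ax":0,"ay":-6.5,"az":0}
    - {"hand":0.4,"dx":0,"dy":0,"dz":0,"ax":0,"ay":0,"az":0}
    - {"hand":0.4,"dx":0,"dy":0,"dz":0,"ax":0,"ay":0,"az":0}

```text
time_s: 8.68
position: [0.4367, -0.0797, 0.2616]
tool_rot: [[0.993, -0.002, 0.115], [-0.115, 0.001, 0.993], [-0.002, -1.0, 0.001]]
ft_force: [0.6, -1.0, -0.5]
grip_width: 0.0341
```

Request:
jog_arm:
  rows:
    - {"hand":0.4,"dx":0,"dy":0,"dz":0,"ax":0,"ay":-4.4,"az":0}
    - {"hand":0.4,"dx":1.3,"dy":0,"dz":2,"ax":0,"ay":0,"az":0}
    - {"hand":0.4,"dx":1.7,"dy":0,"dz":2.6,"ax":0,"ay":0,"az":0}
    - {"hand":0.4,"dx":1.7,"dy":0,"dz":2.6,"ax":0,"ay":0,"az":0}
    - {"hand":0.4,"dx":1.7,"dy":0,"dz":2.6,"ax":0,"ay":0,"az":0}

```text
time_s: 9.1
position: [0.5049, 0.0169, 0.2619]
tool_rot: [[0.999, -0.001, 0.039], [-0.039, 0.0, 0.999], [-0.001, -1.0, 0.0]]
ft_force: [0.7, -0.7, -0.2]
grip_width: 0.0338
```

Request:
jog_arm:
  rows:
    - {"hand":0.4,"dx":1.7,"dy":0,"dz":2.6,"ax":0,"ay":0,"az":0}
    - {"hand":0.4,"dx":1.7,"dy":0,"dz":2.6,"ax":0,"ay":0,"az":0}
    - {"hand":0.4,"dx":1.7,"dy":0,"dz":2.6,"ax":0,"ay":0,"az":0}
    - {"hand":0.4,"dx":1.7,"dy":0,"dz":2.5,"ax":0,"ay":0,"az":0}
    - {"hand":0.4,"dx":0,"dy":0,"dz":0,"ax":0,"ay":0,"az":0}

```text
time_s: 9.52
position: [0.5776, 0.1199, 0.2608]
tool_rot: [[0.999, -0.001, 0.035], [-0.035, 0.001, 0.999], [-0.001, -1.0, 0.001]]
ft_force: [0.2, 0.3, -0.5]
grip_width: 0.0342
```

Request:
jog_arm:
  rows:
    - {"hand":0.4,"dx":0,"dy":2,"dz":0,"ax":0,"ay":0,"az":0}
    - {"hand":0.4,"dx":0,"dy":3,"dz":0,"ax":0,"ay":0,"az":0}
    - {"hand":0.4,"dx":0,"dy":3,"dz":0,"ax":0,"ay":0,"az":0}
    - {"hand":0.4,"dx":0,"dy":2.5,"dz":0,"ax":0,"ay":0,"az":0}
    - {"hand":0.4,"dx":0,"dy":0,"dz":0,"ax":0,"ay":0,"az":0}

```text
time_s: 9.93
position: [0.5734, 0.116, 0.1521]
tool_rot: [[0.999, -0.01, 0.038], [-0.038, -0.0, 0.999], [-0.01, -1.0, -0.0]]
ft_force: [-0.5, 0.8, -1.1]
grip_width: 0.034
```

```bash
python3 - <<'E'
from h import *
im=imaging.get_image("scene"); cv2.imwrite("pics/scene4.png",im[:,:,::-1])
s=status.observe(); print(s["time_s"],s["position"],s["tool_rot"][:,2],s["q"])
crop(im,310,150,133,100,6,"pics/s4c.png")
E
```

```text
9.9833 [0.57477944 0.11599056 0.15528939] [ 3.74406280e-02  9.99298818e-01 -2.68644718e-04] [-1.48681666e-01  2.91305171e+01  7.51736272e+01 -4.19435739e-03
  7.60208263e+01 -8.80019217e+01]
```

View pics/s4c.png

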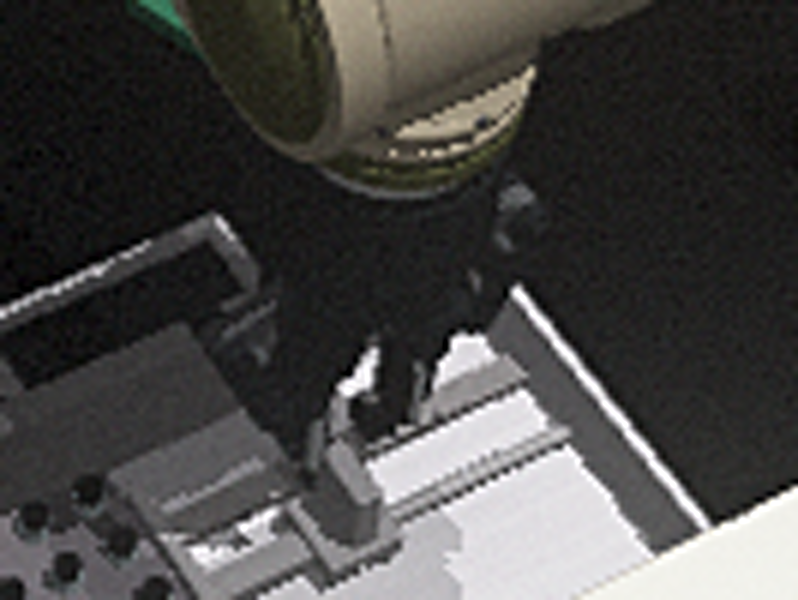

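Request:
jog_arm:
  rows:
    - {"hand":0.4,"dx":0.1,"dy":1,"dz":0,"ax":0,"ay":0,"az":0}
    - {"hand":0.4,"dx":0,"dy":1.3,"dz":0,"ax":0,"ay":0,"az":0}
    - {"hand":0.4,"dx":0,"dy":1.3,"dz":0,"ax":0,"ay":0,"az":0}
    - {"hand":0.4,"dx":0,"dy":1.2,"dz":0,"ax":0,"ay":0,"az":0}
    - {"hand":0.4,"dx":0,"dy":0.4,"dz":0,"ax":0,"ay":0,"az":0}

```text
time_s: 10.4
position: [0.5772, 0.1161, 0.1051]
tool_rot: [[0.999, 0.0, 0.036], [-0.036, 0.0, 0.999], [0.0, -1.0, 0.0]]
ft_force: [-1.4, -0.5, -0.0]
grip_width: 0.0341
```

```bash
python3 - <<'E'
from h import *
im=imaging.get_image("scene"); cv2.imwrite("pics/scene5.png",im[:,:,::-1])
s=status.observe(); print(s["time_s"],s["position"],s["ft_force"])
crop(im,330,180,100,75,8,"pics/s5c.png")
E
```

```text
10.45 [0.57713853 0.11609941 0.1049758 ] [ 1.11153661 -0.36710681 -0.75001383]
```

View pics/s5c.png

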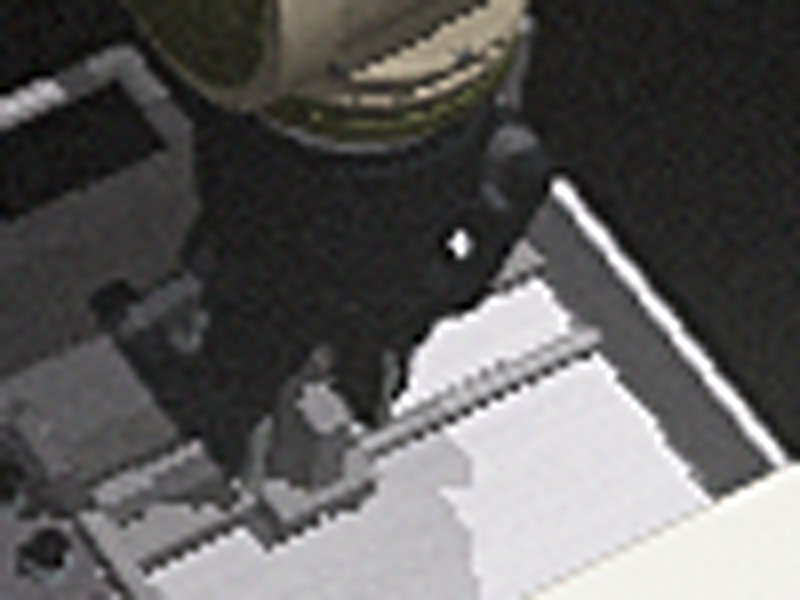

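Request:
jog_arm:
  rows:
    - {"hand":0.4,"dx":0,"dy":0.3,"dz":0,"ax":0,"ay":0,"az":0}
    - {"hand":0,"dx":0,"dy":0,"dz":0,"ax":0,"ay":0,"az":0}
    - {"hand":0,"dx":0,"dy":0,"dz":0,"ax":0,"ay":0,"az":0}
    - {"hand":0,"dx":0,"dy":0,"dz":0,"ax":0,"ay":0,"az":0}
    - {"hand":0,"dx":0,"dy":0,"dz":0,"ax":0,"ay":0,"az":0}
  newtons: 70

```text
time_s: 10.87
position: [0.5776, 0.1175, 0.1034]
tool_rot: [[0.999, 0.002, 0.034], [-0.034, 0.002, 0.999], [0.002, -1.0, 0.002]]
ft_force: [0.2, 6.8, 1.2]
grip_width: 0.0109
```

Request:
jog_arm:
  rows:
    - {"hand":0,"dx":0,"dy":0,"dz":0,"ax":0,"ay":0,"az":0}
    - {"hand":0,"dx":0,"dy":0,"dz":0.3,"ax":0,"ay":0,"az":0}
    - {"hand":0,"dx":0,"dy":0,"dz":0.3,"ax":0,"ay":0,"az":0}
    - {"hand":0,"dx":0,"dy":0,"dz":0.3,"ax":0,"ay":0,"az":0}
    - {"hand":0,"dx":0,"dy":0,"dz":0.3,"ax":0,"ay":0,"az":0}

```text
time_s: 11.28
position: [0.5779, 0.1276, 0.1034]
tool_rot: [[0.999, 0.001, 0.035], [-0.035, -0.002, 0.999], [0.002, -1.0, -0.001]]
ft_force: [-2.0, -4.9, 6.8]
grip_width: 0.0108
```

Request:
jog_arm:
  rows:
    - {"hand":0,"dx":0,"dy":0,"dz":0.5,"ax":0,"ay":0,"az":0}
    - {"hand":0,"dx":0,"dy":0,"dz":0.6,"ax":0,"ay":0,"az":0}
    - {"hand":0,"dx":0,"dy":0,"dz":0.6,"ax":0,"ay":0,"az":0}
    - {"hand":0,"dx":0,"dy":0,"dz":0.5,"ax":0,"ay":0,"az":0}
    - {"hand":0,"dx":0,"dy":0,"dz":0.4,"ax":0,"ay":0,"az":0}

```text
time_s: 11.7
position: [0.5788, 0.1533, 0.1034]
tool_rot: [[0.999, 0.001, 0.035], [-0.035, -0.002, 0.999], [0.001, -1.0, -0.002]]
ft_force: [-2.1, -8.0, 6.6]
grip_width: 0.0104
```

Request:
jog_arm:
  rows:
    - {"hand":0,"dx":0,"dy":0,"dz":0.2,"ax":0,"ay":0,"az":0}
    - {"hand":0,"dx":0,"dy":0,"dz":0,"ax":0,"ay":0,"az":0}
    - {"hand":0,"dx":0,"dy":0,"dz":0,"ax":0,"ay":0,"az":0}
    - {"hand":0,"dx":0,"dy":0,"dz":0,"ax":0,"ay":0,"az":0}
    - {"hand":0,"dx":0,"dy":0,"dz":0,"ax":0,"ay":0,"az":0}

```text
time_s: 12.12
position: [0.5788, 0.155, 0.1034]
tool_rot: [[0.999, 0.001, 0.035], [-0.035, -0.002, 0.999], [0.001, -1.0, -0.002]]
ft_force: [-2.2, -7.3, 5.7]
grip_width: 0.0107
```

```bash
python3 - <<'E'
from h import *
for n in("scene","top"):
    im=imaging.get_image(n); cv2.imwrite(f"pics/{n}6.png",im[:,:,::-1])
    if n=="scene": crop(im,290,165,133,100,6,"pics/s6c.png")
    else: crop(im,205,165,170,120,4.5,"pics/t6c.png")
s=status.observe(); print(s["time_s"],s["position"],s["ft_force"],s["grip_width"])
E
```

```text
12.2167 [0.57885935 0.15497874 0.1033642 ] [-2.5152102  -8.06190414  7.18351312] 0.01058879866270545
```

View pics/s6c.png

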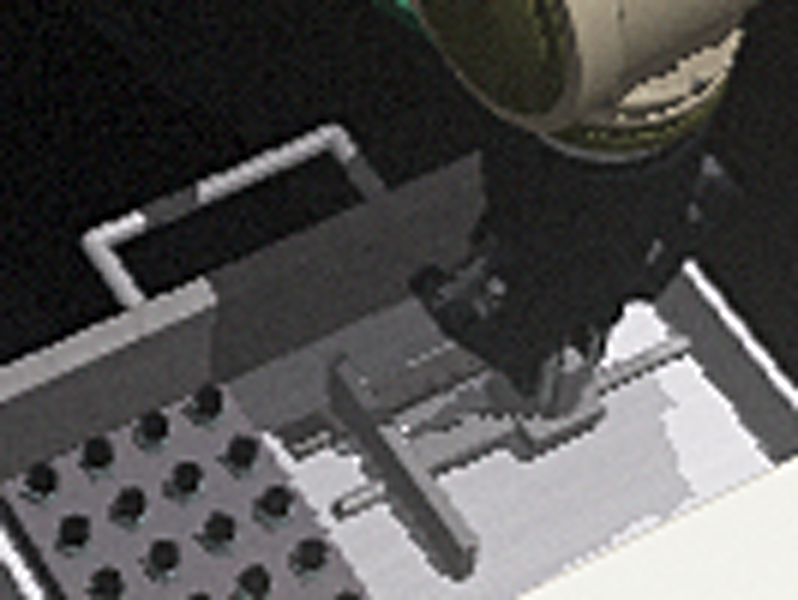

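View pics/t6c.png

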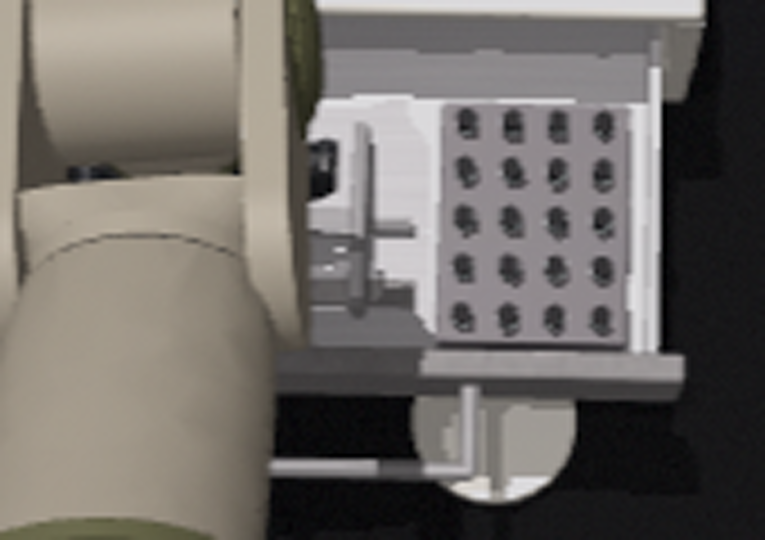

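```bash
python3 - <<'E'
from h import *
np.set_printoptions(precision=4,suppress=True)
a=cv2.imread("pics/top3.png")[:,:,::-1]; b=cv2.imread("pics/top6.png")[:,:,::-1]
crop(a,270,190,60,48,13,"pics/a3.png"); crop(b,270,190,60,48,13,"pics/b6.png")
cv2.imwrite("pics/ab.png",np.hstack([cv2.resize(cv2.imread(f),(400,320),interpolation=cv2.INTER_AREA) for f in("pics/a3.png","pics/b6.png")]))
for r in(200,205,209):
    print(r,a[r,292:308].mean(1).astype(int),b[r,276:296].mean(1).astype(int))
E
```

```text
200 [218 218 218 218 218 218 210 194 187 172 143 123 142 136 106  61] [ 98 104  44  70 161 204 195 172 164 156 125  83 163 204 204 204 204 204
 205 204]
205 [218 218 217 218 218 218 203 180 188 166 139 138 143 143 139 116] [ 25  23  21  88 172 207 199 180 168 152 117  89 166 206 207 207 207 206
 207 207]
209 [217 218 218 217 218 218 201 175 190 164 121 138 143 143 142 143] [170 204 205 206 206 206 191 164 168 149 110  94 164 205 205 204 205 205
 204 204]
```

View pics/ab.png

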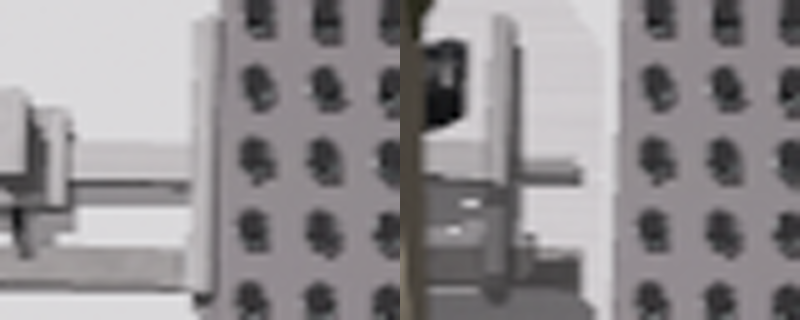

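```bash
python3 - <<'E'
from h import *
a=cv2.imread("pics/top3.png")
print("cols",list(range(250,284)))
for r in range(219,236): print(r,*["%3d"%v for v in a[r,250:284].mean(1)])
b=cv2.imread("pics/scene2.png")
print("scene cols 352..380")
for r in range(210,236): print(r,*["%3d"%v for v in b[r,352:382].mean(1)])
E
```

```text
cols [250, 251, 252, 253, 254, 255, 256, 257, 258, 259, 260, 261, 262, 263, 264, 265, 266, 267, 268, 269, 270, 271, 272, 273, 274, 275, 276, 277, 278, 279, 280, 281, 282, 283]
219 218 218 218 218 218 217 218 218 218 218 217 217 218 218 208 189 193 194 192 183 167 146  91  91 101 112 112 154 184 151  93 122 142 142
220 218 218 218 218 218 218 218 218 218 217 218 218 218 218 218 194 125 133 135 137 139 127 100 101 103 102 102 136 162 138  92 124 142 143
221 217 218 218 218 218 218 217 218 218 218 218 218 218 218 218 200 135  79  78  79  81  67  28  55  79  78  73  69  72  82  99 173 216 217
222 218 218 218 218 217 218 218 218 218 218 218 218 218 218 218 217 197 128 105 105 105  86  23  71 106 123 144 143 144 144 143 184 218 218
223 218 217 218 218 218 218 218 218 218 218 218 218 218 218 218 218 218 197 139 139 140 115  23  70 120 140 140 142 142 142 142 184 218 218
224 218 218 218 218 218 218 218 217 218 218 218 218 218 218 217 217 218 197 141 141 141 120  53  76 122 141 141 140 141 141 141 184 218 218
225 217 218 218 218 218 218 218 218 218 218 218 218 217 218 218 218 218 217 217 217 
[... 3999 characters left out ...]
  54  71  70  64  61 146 168 173 166 160 190 229 227 224 224 225 223 220 228 228
231 146 153 147 153 157 167 100  64  71  69  58  69  66  68  57  63 162 175 168 161 168 175 221 228 225 224 228 230 174 141
232 150 153 151 155 119  60  45  60 166 122  75  68  67  70  71  62 112 171 180 174 172 160 226 224 230 229 168 145 159 198
233 150 152 110  72  48  86 124 190 109 101  70  71  69  68  70  65  57 133 180 141  76 103 229 235 174 152 159 210 203 164
234 107  63  84 150 135 121 174 183 101  69  73  73  69  73  75  70  63  64  84  86  78 127 176 158 162 210 204 161 137  96
235 113 142 239 254 158  78 137 184 181 105  69  76  72  74  73  69  71  74  92  86  77 148 156 212 203 157 135  78  99 187
```

```bash
python3 - <<'E'
from h import *
np.set_printoptions(precision=4,suppress=True)
O=np.array([.661,.078]); yaw=np.radians(-2.1); R=np.array([[np.cos(yaw),np.sin(yaw)],[-np.sin(yaw),np.cos(yaw)]])
f=lambda n,uv,z:R@(plane(n,uv,z)[:2]-O)
t=f("top",(255.05,229.5),.094);p=f("top",(272.1,223.5),.090)
print(t,p,t-p)
j0=f("top",(298.2,205),.103);j1=f("top",(282.3,205),.103);print("jaw",j0,j1,j1-j0)
E
```

```text
[-0.1276  0.0746] [-0.1113  0.0356] [-0.0163  0.039 ]
jaw [-0.0682 -0.0252] [-0.0691  0.0122] [-0.0009  0.0374]
```

Request:
jog_arm:
  rows:
    - {"hand":0,"dx":0,"dy":0,"dz":0.05,"ax":0,"ay":0,"az":0}
    - {"hand":0,"dx":0,"dy":0,"dz":0.05,"ax":0,"ay":0,"az":0}
    - {"hand":0,"dx":0,"dy":0,"dz":0.05,"ax":0,"ay":0,"az":0}
    - {"hand":0,"dx":0,"dy":0,"dz":0,"ax":0,"ay":0,"az":0}
    - {"hand":0,"dx":0,"dy":0,"dz":0,"ax":0,"ay":0,"az":0}

```text
time_s: 12.63
position: [0.5789, 0.1564, 0.1034]
tool_rot: [[0.999, 0.001, 0.035], [-0.035, -0.002, 0.999], [0.001, -1.0, -0.002]]
ft_force: [-1.5, -8.8, 7.3]
grip_width: 0.0106
```

Request:
jog_arm:
  rows:
    - {"hand":0,"dx":0,"dy":0,"dz":0,"ax":0,"ay":0,"az":0}
    - {"hand":0,"dx":0,"dy":0,"dz":0,"ax":0,"ay":0,"az":0}
    - {"hand":0,"dx":0,"dy":0,"dz":0,"ax":0,"ay":0,"az":0}
    - {"hand":0,"dx":0,"dy":0,"dz":0,"ax":0,"ay":0,"az":0}
    - {"hand":0,"dx":0,"dy":0,"dz":0,"ax":0,"ay":0,"az":0}

```text
time_s: 13.05
position: [0.5789, 0.1564, 0.1034]
tool_rot: [[0.999, 0.001, 0.035], [-0.035, -0.002, 0.999], [0.001, -1.0, -0.002]]
ft_force: [-2.4, -8.0, 6.4]
grip_width: 0.011
```

```bash
python3 - <<'E'
from h import *
im=imaging.get_image("top"); cv2.imwrite("pics/top7.png",im[:,:,::-1])
b=im; a=cv2.imread("pics/top3.png")
for r in(205,209): print(b[r,276:296].mean(1).astype(int))
# handle right corner before/after
print(a[262:274,309].mean(1).astype(int),b[262:274,309].mean(1).astype(int))
s=status.observe(); print(s["time_s"],s["position"],s["ft_force"],s["grip_width"])
im=imaging.get_image("scene"); cv2.imwrite("pics/scene7.png",im[:,:,::-1])
E
```

```text
[ 24  23  54 160 206 207 193 163 161 134  79 100 165 207 207 207 207 206
 207 207]
[204 205 205 206 206 196 171 163 158 127  85 105 165 205 205 205 205 205
 204 204]
[178 178 177 177 176 172 172 171 139 127 207 207] [178 178 177 176 176 172 172 171 139 127 207 208]
13.1 [0.57889791 0.15643628 0.1033722 ] [-2.70956721 -7.67496597  6.46594126] 0.010597759025301553
```

View pics/scene7.png

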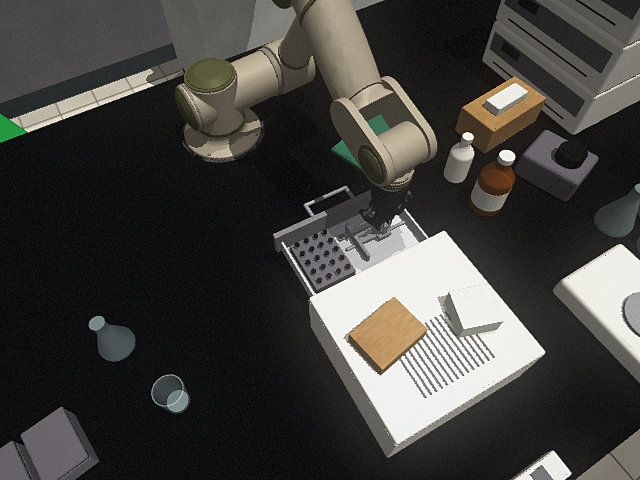

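```bash
python3 -c "
from rig import job; print(job.close_job())"
```

```text
the job is handed in; nothing more can be done
None
```

I pulled the drawer to its stop and gripped the clamp. I then drew the clamp sideways to the index tab and handed the job in at 13.1 s, still holding it there at 70 N grip.

- **Drawer:** The handle stopped moving and the pull force rose to about 15 N. In the pictures the bar is about 171 mm out from its shut position. The picture of the handle did not change while I pulled the clamp.
- **Clamp:** In the top view the pointer had to travel about 39 mm to stand opposite the tab. By the arm's own reading it travelled about 39 mm. The jaw plate in the top view showed 37.4 mm, and I then added a final 1.5 mm. The 8 N pull back matches the spring at that travel.
- **Not checked directly:** The gripper hid the pointer and tab at the end, so I could not see them lined up. I judged the alignment from the jaw plate and the arm position. My estimates of the needed travel ranged from about 38 to 41 mm, against a tab half-width of 7 mm.
- **Surroundings:** In the last scene picture the bottles, flask and beaker look unmoved. The arm partly covers the logbook. The petri dish was hidden in that view, but it looked unmoved in the top view after the clamp was pulled.

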